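# Assemble the armour bands on their display mount

### The job

Put the arm guard together on its stepped wooden mount: slide on the widest whole steel band first, down onto the base, then the middle one, then the narrow one, each down onto its own step, and last the small domed cap over the peg at the top. Lower each piece into place rather than dropping it, so that all sit fully home and upright. The band with the gap in its side is waiting for repair: leave it, the bottle, the jar and the swab cup where they stand.

Things in the scene. Friction and masses are not known exactly. Their poses are not given: they have to be found in the camera images.
- mount: stepped round wooden mount, fixed, upright. Dark base disc 96 mm across, 8 mm thick; on it pale coaxial steps: 50 mm in diameter (height 8 to 28 mm), 39 mm (28 to 48), 28 mm (48 to 68), top peg 18 mm (68 to 78). Seats (underside heights): wide band 8 mm, middle 28, narrow 48, cap 68; 3.5 mm of play all round each. Origin at the centre of its underside on the bench, z up.
- wide_band: widest dark steel band, a short upright tube open at both ends: outside diameter 65 mm, bore 57 mm, 19 mm tall, with a rolled edge of diameter 69 mm round its lowest 4 mm and small brass rivets; about 160 g. Loose, standing upright with the rolled edge down. Origin at the centre of its underside, z up along its axis; its yaw does not matter.
- middle_band: middle-sized dark steel band, a short upright tube open at both ends: outside diameter 54 mm, bore 46 mm, 19 mm tall, with a rolled edge of diameter 58 mm round its lowest 4 mm and small brass rivets; about 130 g. Loose, standing upright with the rolled edge down. Origin at the centre of its underside, z up along its axis; its yaw does not matter.
- narrow_band: narrowest dark steel band, a short upright tube open at both ends: outside diameter 43 mm, bore 35 mm, 19 mm tall, with a rolled edge of diameter 47 mm round its lowest 4 mm and small brass rivets; about 100 g. Loose, standing upright with the rolled edge down. Origin at the centre of its underside, z up along its axis; its yaw does not matter.
- end_cap: small domed dark steel cap, 34 mm in outside diameter, 32 mm tall: a straight skirt up to 18 mm, closed dome above; underneath a socket of 25 mm bore, 18 mm deep. About 80 g, loose, dome up. Origin at the centre of its underside, z up its axis; its yaw does not matter.
- split_band: dark steel band like the middle one (54 mm outside, 19 mm tall) but split: a gap of 60 degrees in its wall, towards its own +x. Loose; not to be used. Origin at the centre of its underside, on its axis.
- bottle: brown glass bottle with black cap, 48 mm in diameter, 100 mm tall, standing loose among the pieces; leave alone. Origin at the centre of its underside.
- jar: glass jar with brass lid, 68 mm in diameter, 85 mm tall, loose, at the left of the work area; leave alone. Origin at the centre of its underside.
- swab_cup: bamboo cup 50 mm in diameter, 80 mm tall, with three cotton swabs standing up to 132 mm, loose, near the middle of the near edge of the work area; leave alone. Origin at the centre of its underside.

How it is judged (in metres and radians):
On the way, in this order (a step that is already met when the one before it is completed fails the run):
1. the wide band rests on the mount's base (z of wide_band in the frame of mount between 0.005 and 0.011 m and horizontal distance between wide_band and mount below 0.008 m and angle between wide_band's own z axis and vertical below 0.08 rad), for 0.2 s.
2. the middle band rests on the lowest wooden shoulder (z of middle_band in the frame of mount between 0.025 and 0.031 m and horizontal distance between middle_band and mount below 0.008 m and angle between middle_band's own z axis and vertical below 0.08 rad), for 0.2 s.
3. the narrow band rests on the next shoulder (z of narrow_band in the frame of mount between 0.045 and 0.051 m and horizontal distance between narrow_band and mount below 0.008 m and angle between narrow_band's own z axis and vertical below 0.08 rad), for 0.2 s.
4. the end cap rests on the top shoulder (z of end_cap in the frame of mount between 0.065 and 0.071 m and horizontal distance between end_cap and mount below 0.008 m and angle between end_cap's own z axis and vertical below 0.08 rad), for 0.2 s.
At the end, for the whole second after the job is handed in: All four are released, at rest, upright within 0.08 rad, within 8 mm of the mount's axis, undersides within 3 mm of their seats: wide band 8 mm above the bench, middle band 28 mm, narrow band 48 mm, cap 68 mm (all of step 1 and all of step 2 and all of step 3 and all of step 4 and linear speed of each of wide_band, middle_band, narrow_band, end_cap below 0.02 m/s); the robot touches nothing.
It fails at once if a piece is dropped (falls free faster than 0.5 m/s, a fall of about 13 mm) ((linear speed of wide_band above 0.5 m/s and contact force between the fingers and wide_band below 0.05 N) or (linear speed of middle_band above 0.5 m/s and contact force between the fingers and middle_band below 0.05 N) or (linear speed of narrow_band above 0.5 m/s and contact force between the fingers and narrow_band below 0.05 N) or (linear speed of end_cap above 0.5 m/s and contact force between the fingers and end_cap below 0.05 N)).
It fails at once if the split band, the bottle, the jar or the swab cup is moved more than 20 mm (distance of any of split_band, bottle, jar, swab_cup from where it was at the start of the episode above 0.02 m).
It also fails if it takes over 128 s, if anything falls off the work surface, if the arm or the gripper's body presses on something with over 40 N, if the wrist force passes 120 N, or if a joint passes its speed limit or range.

### The arm

A 6-joint arm with a two-finger parallel gripper is mounted at the origin on the work surface. World frame = base frame: x ahead of the robot, y to its left, z up, the work surface at z = 0. Lengths are in m, angles in degrees, forces in N, time in s.
With the tool pointing down it reaches from about 0.275 to 0.85 m from the base axis. Payload 19 kg.
Tool frame: the origin (TCP) lies midway between the tips of the shut fingers; the grasp point (between the pads) lies 19 mm behind it (ctrl.grip_depth is the distance from the TCP to the grasp point, in m); z points along the fingers, y is the direction in which the jaws open and shut (so a half turn about z gives the same grasp; the last joint's range is limited). The gripper opens to 85 mm and grips with 20 to 120 N. Pads are 22 mm wide; open, the fingers measure 114 mm over their backs; the gripper's body (76 mm by 85 mm) begins 54 mm behind the grasp point. The pads swing forward as they close: fully open they stand 13 mm farther back than shut.
Start: joints at [-75.459, 8.623, 82.357, -0, 89.026, -7.678], TCP at [0.217, -0.532, 0.231] pointing down, gripper open.
Joint ranges: [-160.23, 160.23], [-39.13, 120.54], [6.94, 153.29], [-79.49, 259.48], [9.18, 160.14], [-161.06, 161.06]. Speed limits (degrees/s): [108.29, 108.29, 127.2, 172.46, 172.46, 172.46].

### API

Orientations are given as [roll, pitch, yaw] about the fixed x, y, z axes, in that order (R = Rz(yaw) Ry(pitch) Rx(roll)).
In Python, from cell import ctrl gives the robot as it stands. The module is installed in compiled form; this text tells all that it offers.
- The arm moves only by the tool jog_arm, never from a script. Its argument "plan" is one flat list of numbers, 4 for each row, row after row: the shift along the tool's x, y, z in cm, then the turn about the tool's z in rad. A call has 1 to 10 rows; each row shifts and turns the commanded pose from where the row before left it, along the tool's axes as they then stand; what a row does not reach is not made up. A row lasts 1/12 s, in which the tool goes at most 41.7 mm and 7.16 degrees, less where a joint would pass 70% of its speed; a pose out of reach is approached as far as the arm can. A call is refused whole if a number of a shift passes 4.17 or a number of a turn 0.125, either way. A call with a gripper value outside its range is refused whole. "jaw" is the opening, from -1 (shut) to 1 (fully open), so that 0 is half open, set as the call begins (left out, the last holds). The fingers move at their own pace and stop on an object; "force" is the grip in N (left out, the last holds). Time passes only in rows, so rows that do not move let the fingers close. It gives the time, the measured TCP pose, the force and the opening at its end, in the units of the state.
- ctrl.get_obs(): the state, without advancing time (a new reading comes with each control period).
- ctrl.grab_frame(name): name is "side" or "top"; returns a dict with "img" (384x512x3 uint8, red, green, blue), "K" (3x3 intrinsics, pixels), "k1" (the pictures are not rectified: a ray, as slopes to the right and down, at radius r is drawn at 1 + k1 r^2 times it, then the intrinsics apply), "rvec" (rotation vector, rad) and "tvec" (3), from world to camera coordinates, as OpenCV has them. Camera axes: x right, y down, z forward; pixel columns grow to the right and rows downward; lengths in m; the calibration is good to about 2 mm. A picture is of the moment at which its call begins. There is no depth.
- ctrl.job_done(): hands the job in, once; it reports no verdict.
The state is a dict: "time": time; "joint_pos": joint angles; "joint_velocities": joint speeds; "tau": joint torques, N m; "tcp_pos": TCP position; "orientation": TCP orientation; "wrist_force": force on the tool from outside, world axes, zero at the start; "torque": the same for the moment, N m; "finger_gap": finger opening in m.
Only numpy, scipy, OpenCV 4.12 (cv2) and the standard library are available. Lean on these libraries where they do the work, as an engineer would, in place of code of your own. Each camera call takes 0.05 s, during which the arm holds its last target. There are 200 camera calls.

## Working session

There is one attempt and no reset: what is moved stays moved. The work goes in short steps, Python scripts to look and compute and a tool call to move; the robot and the scene stay as the last step left them, time stands still between calls to the robot, and variables do not carry over. Pictures are saved under pics/ and viewed, about 12 in all and at most 16, crops included, and the job is handed in when it is done.

Besides the shell and the picture viewer there is one more tool, called by a JSON object that holds its "op" and its "data", one argument or row to a line. jog_arm: Moves the arm, as the interface text tells. Its arguments: {"type":"object","properties":{"plan":{"type":"array","items":{"type":"number"}},"jaw":{"type":"number"},"force":{"type":"number"}},"required":["plan"]}

```bash
mkdir -p pics && python3 - <<'E'
from cell import ctrl
import cv2
print(ctrl.get_obs())
for n in("top","side"):
    f=ctrl.grab_frame(n); cv2.imwrite(f"pics/{n}0.png",cv2.resize(f["img"][:,:,::-1],None,fx=1.5,fy=1.5,interpolation=cv2.INTER_CUBIC)); print(n,f["K"],f["k1"],f["rvec"],f["tvec"])
E
```

```text
{'time': 0.0, 'joint_pos': array([-7.54587800e+01,  8.65013114e+00,  8.23898458e+01,  2.86679190e-03,
        8.90254398e+01, -7.67772841e+00]), 'joint_velocities': array([-0.04954703,  0.02349653, -0.00745337,  0.01971056, -0.07667602,
       -0.01780765]), 'tau': array([-6.31702869e-05, -7.13059187e+01, -5.70870066e+01, -2.82081464e-04,
        9.08201735e-03,  8.34431148e-06]), 'tcp_pos': array([ 0.21737467, -0.53209065,  0.23071106]), 'orientation': array([-1.79935553e+02, -1.15803561e-02,  2.22188915e+01]), 'wrist_force': array([-0.46454767, -0.70676482, -0.63525063]), 'torque': array([ 0.06244931, -0.03805649,  0.0461521 ]), 'finger_gap': 0.08566000729582919}
top [[488.66444785   0.         245.90779762]
 [  0.         488.66444785 194.82618152]
 [  0.           0.           1.        ]] -0.10850042517104452 [ 2.12349731 -2.14964566  0.1382871 ] [0.04916577 0.51685314 1.02181152]
side [[366.07382174   0.         255.20632805]
 [  0.         366.07382174 187.08584409]
 [  0.           0.           1.        ]] 0.025478210481844905 [ 0.95860984 -2.34807614  1.19045367] [0.3817906  0.2238583  0.68420588]
```

View pics/top0.png

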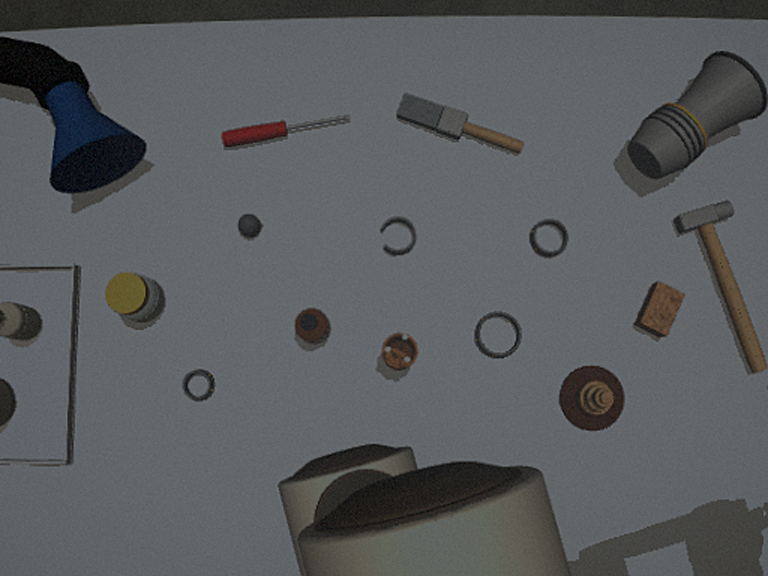

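View pics/side0.png

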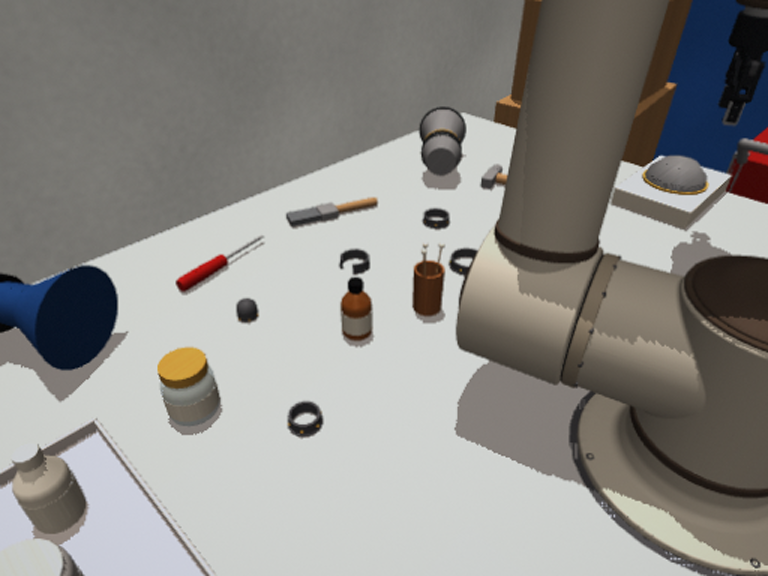

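The top view (1.5x pixels) shows every piece:

| Piece | Pixel position |
|---|---|
| jar | (127,294) |
| narrow band | (199,385) |
| cap | (250,226) |
| bottle | (312,326) |
| split band | (398,236) |
| swab cup | (400,350) |
| wide band | (497,334) |
| middle band | (548,239) |
| mount | (591,398) |

In the side view the arm hides the mount.

```bash
cat > h.py <<'E'
from cell import ctrl
import cv2, numpy as np
def ray(f,uv):
    K=f["K"]; d=np.array([f["k1"],0,0,0,0.]) 
    p=cv2.undistortPoints(np.array([[uv]],float),K,d)[0,0]
    R=cv2.Rodrigues(np.array(f["rvec"],float))[0]; t=np.array(f["tvec"],float).ravel()
    return -R.T@t, R.T@np.array([p[0],p[1],1.])
def cast(f,uv,z):
    o,d=ray(f,uv); return o+d*(z-o[2])/d[2]
def proj(f,P):
    return cv2.projectPoints(np.array([P],float),np.array(f["rvec"],float),np.array(f["tvec"],float),f["K"],np.array([f["k1"],0,0,0,0.]))[0].ravel()
def go(x,y,z,yaw=None):
    """remaining shift in tool axes (cm), turn (rad)"""
    o=ctrl.get_obs(); a=np.radians(o["orientation"])
    R=cv2.Rodrigues(np.array([0,0,a[2]]))[0]@cv2.Rodrigues(np.array([0,a[1],0]))[0]@cv2.Rodrigues(np.array([a[0],0,0]))[0]
    s=100*R.T@(np.array([x,y,z])-o["tcp_pos"])
    dy=None if yaw is None else -((yaw-o["orientation"][2]+90)%180-90)/57.2958
    print("shift",s.round(2),"turn",dy,"rows",np.abs(s).max()/4.17, "tcp",o["tcp_pos"].round(4),"yaw",o["orientation"][2].round(2))
E
python3 - <<'E'
from h import *
print("grip_depth",ctrl.grip_depth)
f=ctrl.grab_frame("top"); im=cv2.GaussianBlur(f["img"],(3,3),0); g=im.max(2)
print("bg",np.median(g[100:280,100:400]))
hsv=cv2.cvtColor(im,cv2.COLOR_RGB2HSV)
S={"wide":(497,334,24,10),"middle":(548,239,21,10),"narrow":(199,385,18,10),"cap":(250,226,13,12),"split":(398,236,21,10),"mount":(591,398,36,6),"bottle":(312,326,20,50),"swab":(400,350,20,40)}
for n,(u,v,r,z) in S.items():
    u,v,r=u/1.5,v/1.5,r/1.5+5
    m=(g<75).astype(np.uint8)
    if n=="mount": m=((hsv[...,1]>70)).astype(np.uint8)
    d=np.zeros_like(m); cv2.circle(d,(int(u),int(v)),int(r),1,-1); m&=d
    c=np.concatenate(cv2.findContours(m,cv2.RETR_EXTERNAL,cv2.CHAIN_APPROX_NONE)[0]); c=cv2.convexHull(c)
    e=cv2.minEnclosingCircle(c); el=cv2.fitEllipse(c)
    P=cast(f,el[0],z/1000); Q=cast(f,(el[0][0]+el[1][0]/2,el[0][1]),z/1000)
    print(n,np.round(el[0],1),np.round(el[1],1),"pos",P.round(4),"diam mm",(2000*np.linalg.norm(P-Q)).round(1),"reach",np.hypot(*P[:2]).round(3))
E
```

```text
grip_depth 0.0187
bg 109.0
wide [331.4 223.1] [30.5 30.9] pos [ 0.4558 -0.145   0.01  ] diam mm 67.8 reach 0.478
middle [365.4 158.5] [24.8 25.7] pos [ 0.6009 -0.2276  0.01  ] diam mm 56.7 reach 0.643
narrow [132.3 256.3] [20.5 21.1] pos [0.3875 0.2964 0.01  ] diam mm 46.2 reach 0.488
cap [166.  150.5] [15.3 16.8] pos [0.6255 0.2236 0.012 ] diam mm 35.0 reach 0.664
split [264.6 157.4] [23.5 26. ] pos [6.063e-01 3.000e-04 1.000e-02] diam mm 53.0 reach 0.606
mount [394.2 265.1] [40.  41.4] pos [ 0.3612 -0.282   0.006 ] diam mm 90.0 reach 0.458
bottle [207.6 218.6] [23.4 26.5] pos [0.4655 0.125  0.05  ] diam mm 50.1 reach 0.482
swab [264.5 236.9] [22.  29.5] pos [0.4257 0.004  0.04  ] diam mm 47.2 reach 0.426
```

```bash
python3 - <<'E'
from h import *
f=ctrl.grab_frame("top"); im=cv2.GaussianBlur(f["img"],(3,3),0).astype(int)
x=int(394)
print("row265",[tuple(im[265,c]) for c in list(range(368,376))+list(range(412,420))])
d=im[...,0]-im[...,2]; m=(d>8).astype(np.uint8)
mk=np.zeros_like(m);cv2.circle(mk,(394,265),30,1,-1);m&=mk
c=max(cv2.findContours(m,cv2.RETR_EXTERNAL,cv2.CHAIN_APPROX_NONE)[0],key=len)
el=cv2.fitEllipse(cv2.convexHull(c));print(el,cast(f,el[0],.007),cast(f,(el[0][0]+el[1][0]/2,el[0][1]),.007))
p=((im[...,0]>115)&(d>20)).astype(np.uint8)&mk
M=cv2.moments(p,True);print("pale",M["m00"],M["m10"]/M["m00"],M["m01"]/M["m00"])
cv2.imwrite("pics/mount.png",cv2.resize(f["img"][235:295,360:430,::-1],None,fx=8,fy=8,interpolation=cv2.INTER_CUBIC))
P=np.array([.3612,-.282,0])
for z in (.028,.048,.068,.078): print(z,proj(f,P+[0,0,z]))
go(.4558,-.145,.15,22)
E
```

```text
row265 [(np.int64(101), np.int64(104), np.int64(108)), (np.int64(102), np.int64(106), np.int64(108)), (np.int64(103), np.int64(108), np.int64(111)), (np.int64(100), np.int64(103), np.int64(106)), (np.int64(76), np.int64(76), np.int64(78)), (np.int64(48), np.int64(45), np.int64(45)), (np.int64(44), np.int64(36), np.int64(33)), (np.int64(50), np.int64(39), np.int64(36)), (np.int64(49), np.int64(38), np.int64(35)), (np.int64(48), np.int64(37), np.int64(32)), (np.int64(47), np.int64(35), np.int64(31)), (np.int64(56), np.int64(48), np.int64(45)), (np.int64(78), np.int64(77), np.int64(78)), (np.int64(97), np.int64(101), np.int64(105)), (np.int64(101), np.int64(107), np.int64(111)), (np.int64(100), np.int64(105), np.int64(108))]
((394.429931640625, 264.99932861328125), (41.27134704589844, 42.66227722167969), 157.77879333496094) [ 0.3613449  -0.28218611  0.007     ] [ 0.36034977 -0.32851767  0.007     ]Traceback (most recent call last):
  File "<stdin>", line 10, in <module>
ZeroDivisionError: float division by zero
```

```bash
python3 - <<'E'
from h import *
f=ctrl.grab_frame("top")
P=np.array([.3613,-.2822,0]); im=f["img"][235:295,360:430,::-1]
b=cv2.resize(im,None,fx=8,fy=8,interpolation=cv2.INTER_CUBIC)
b=cv2.convertScaleAbs(b,alpha=1.8)
for z,r in ((.008,.048),(.028,.025),(.048,.0195),(.068,.014),(.078,.009)):
    q=[(proj(f,P+[r*np.cos(a),r*np.sin(a),z])-[360,235]+.5)*8 for a in np.linspace(0,6.28,25)]
    cv2.polylines(b,[np.array(q).astype(np.int32)],True,(0,255,0),1)
cv2.imwrite("pics/mount.png",b)
go(.4558,-.145,.15,22)
E
```

```text
shift [ 36.71 -26.82   8.12] turn 0.0038295574037813386 rows 8.80407119513312 tcp [ 0.2174 -0.5322  0.231 ] yaw 22.22
```

View pics/mount.png

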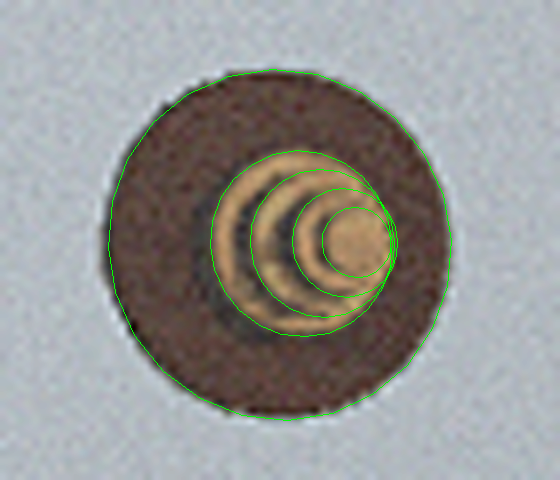

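The projected steps line up with the picture, so the mount is at (0.3613, -0.2822). Next I move above the wide band.

{"op": "jog_arm", "data": {
  "plan": [3.0,-2.2,0.6,0,3.0,-2.2,0.6,0,3.0,-2.2,0.6,0,3.0,-2.2,0.6,0,3.0,-2.2,0.6,0,3.0,-2.2,0.6,0,3.0,-2.2,0.6,0,3.0,-2.2,0.6,0,3.0,-2.2,0.6,0,3.0,-2.2,0.6,0],
  "jaw": 1,
  "force": 30
}}

```text
time: 1.08
tcp_pos: [0.4125, -0.2134, 0.1712]
orientation: [180.0, -0.0, 22.2]
wrist_force: [1.2, -1.1, -0.5]
finger_gap: 0.0854
```

```bash
python3 - <<'E'
from h import *
go(.4558,-.145,.1,22)
E
```

```text
shift [ 6.6  -4.7   7.12] turn 0.0036160232520088278 rows 1.7066759676776309 tcp [ 0.4125 -0.2134  0.1712] yaw 22.21
```

{"op": "jog_arm", "data": {
  "plan": [2.2,-1.57,2.3,0,2.2,-1.57,2.3,0,2.2,-1.57,2.3,0,0,0,3.5,0,0,0,3.0,0,0,0,2.5,0,0,0,0,0]
}}

```text
time: 1.67
tcp_pos: [0.4529, -0.1452, 0.0081]
orientation: [-179.7, 0.3, 22.2]
wrist_force: [-1.2, 0.6, -0.8]
finger_gap: 0.0856
```

```bash
python3 - <<'E'
from h import *
go(.4558,-.145,0.0,22)
f=ctrl.grab_frame("side"); cv2.imwrite("pics/s1.png",cv2.resize(f["img"][60:260,200:400,::-1],None,fx=3,fy=3))
E
```

```text
shift [0.28 0.1  0.81] turn 0.004244205470990898 rows 0.193047884467589 tcp [ 0.4529 -0.1452  0.0081] yaw 22.24
```

View pics/s1.png

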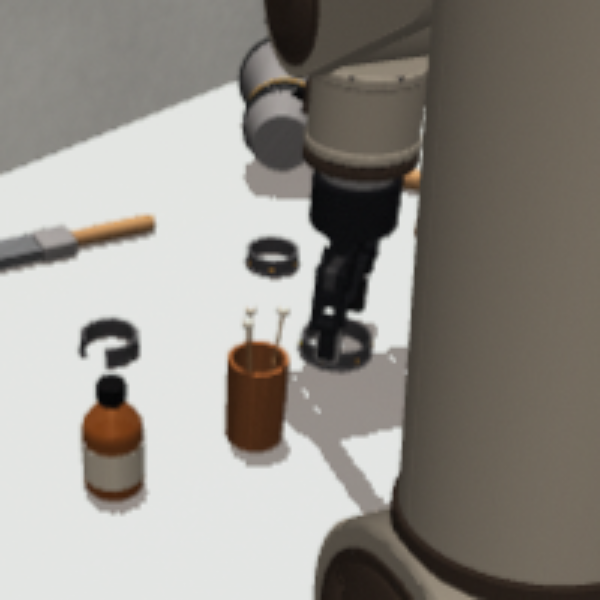

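The fingers straddle the wide band, which sits at about (335,345) in the crop. I squeeze, reopen, turn 90° and squeeze again, so it is centred both ways.

{"op": "jog_arm", "data": {
  "plan": [0.28,0.1,0.4,0,0,0,0.4,0,0,0,0,0,0,0,0,0]
}}

```text
time: 2.05
tcp_pos: [0.4586, -0.1467, 0.0051]
orientation: [180.0, -0.0, 22.2]
wrist_force: [0.3, -0.1, -0.1]
finger_gap: 0.0853
```

{"op": "jog_arm", "data": {
  "plan": [0,0,0,0,0,0,0,0,0,0,0,0,0,0,0,0,0,0,0,0,0,0,0,0],
  "jaw": -1,
  "force": 20
}}

```text
time: 2.55
tcp_pos: [0.4584, -0.1466, 0.0051]
orientation: [180.0, -0.0, 22.2]
wrist_force: [-3.4, 1.6, 9.2]
finger_gap: 0.0633
```

```bash
python3 - <<'E'
from h import *
go(.4558,-.145,0.0,22); o=ctrl.get_obs(); print(o["finger_gap"],o["wrist_force"],o["joint_pos"])
E
```

```text
shift [-0.18 -0.25  0.51] turn 0.0040231549366782325 rows 0.12244285999551499 tcp [ 0.4584 -0.1466  0.0051] yaw 22.23
0.06325217437843961 [-3.36114522  1.62232561  9.24172024] [-2.69161057e+01  8.82154512e+00  1.10344738e+02 -3.37409122e-03
  6.07885750e+01  4.08550385e+01]
```

{"op": "jog_arm", "data": {
  "plan": [0,0,0,0,0,0,0,0,0,0,0,0,0,0,0,0,0,0,0.1,-0.12,0,0,0.1,-0.12,0,0,0.1,-0.12,0,0,0.1,-0.12,0,0,0,-0.12,0,0,0,-0.12],
  "jaw": 1
}}

```text
time: 3.38
tcp_pos: [0.4581, -0.1464, 0.0002]
orientation: [-180.0, -0.0, 63.8]
wrist_force: [0.1, -0.3, 0.5]
finger_gap: 0.0856
```

{"op": "jog_arm", "data": {
  "plan": [0,0,0,-0.12,0,0,0,-0.12,0,0,0,-0.12,0,0,0,-0.12,0,0,0,-0.12,0,0,0,-0.12,0,0,0,-0.12,0,0,0,0,0,0,0,0]
}}

```text
time: 4.13
tcp_pos: [0.4582, -0.1464, 0.0003]
orientation: [-180.0, -0.0, 111.4]
wrist_force: [-0.1, 0.3, -0.9]
finger_gap: 0.0855
```

{"op": "jog_arm", "data": {
  "plan": [0,0,0,0,0,0,0,0,0,0,0,0,0,0,0,0,0,0,0,0,0,0,0,0],
  "jaw": -1,
  "force": 40
}}

```text
time: 4.63
tcp_pos: [0.4582, -0.1465, 0.0008]
orientation: [180.0, -0.0, 111.5]
wrist_force: [-5.7, 1.9, 11.2]
finger_gap: 0.0641
```

{"op": "jog_arm", "data": {
  "plan": [0,0,-1,0,0,0,-2,0,0,0,-1,0,0,0,0,0]
}}

```text
time: 4.97
tcp_pos: [0.4594, -0.147, 0.0427]
orientation: [179.9, 0.2, 111.5]
wrist_force: [0.6, -1.0, -1.8]
finger_gap: 0.0638
```

```bash
python3 - <<'E'
from h import *
go(.3613,-.2822,0.1); o=ctrl.get_obs(); print(o["finger_gap"],o["wrist_force"],o["orientation"])
f=ctrl.grab_frame("side"); cv2.imwrite("pics/s2.png",cv2.resize(f["img"][110:210,290:390,::-1],None,fx=5,fy=5))
E
```

```text
shift [ -8.99 -14.07  -5.74] turn None rows 3.374355626540837 tcp [ 0.4594 -0.147   0.0427] yaw 111.54
0.06378804425498759 [ 0.59766388 -0.96207012 -1.79279991] [1.79856407e+02 1.55513840e-01 1.11544456e+02]
```

View pics/s2.png

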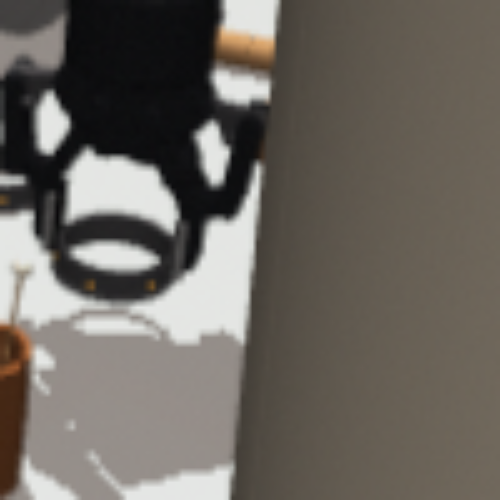

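The wide band is held level and centred, with its underside about level with the TCP. Next I carry it over the mount.

{"op": "jog_arm", "data": {
  "plan": [0,0,-2,0,0,0,-3,0,-1.0,-1.8,-0.5,0,-2.0,-3.0,-0.5,0,-2.0,-3.1,0,0,-2.0,-3.1,0,0,-1.5,-2.3,0,0,-0.5,-0.8,0,0,0,0,0,0,0,0,0,0]
}}

```text
time: 5.85
tcp_pos: [0.36, -0.2819, 0.0996]
orientation: [-180.0, -0.1, 111.5]
wrist_force: [-0.2, 0.6, -2.3]
finger_gap: 0.0635
```

```bash
python3 - <<'E'
from h import *
go(.3613,-.2822,0.0345); o=ctrl.get_obs(); print(o["finger_gap"],o["wrist_force"],o["orientation"])
f=ctrl.grab_frame("top"); cv2.imwrite("pics/t2.png",cv2.resize(f["img"][205:305,320:450,::-1],None,fx=5,fy=5))
E
```

```text
shift [-0.08  0.11  6.51] turn None rows 1.561966870175143 tcp [ 0.36   -0.2819  0.0996] yaw 111.5
0.06354924458157757 [-0.19262677  0.56426315 -2.3355383 ] [-1.79996783e+02 -6.41137653e-02  1.11503466e+02]
```

View pics/t2.png

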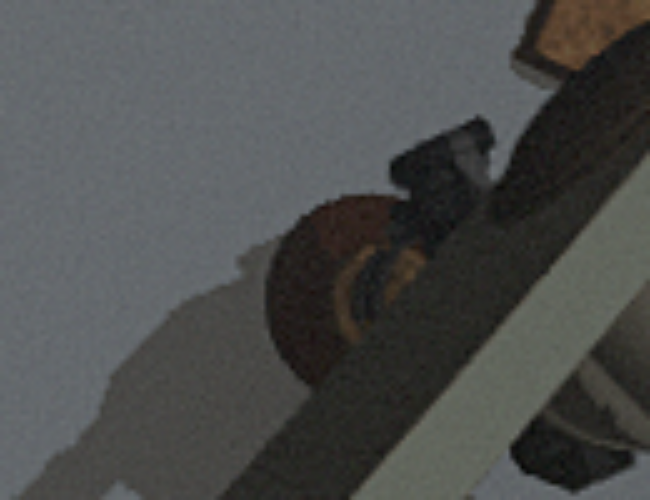

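The arm hides most of the band, though its left wall sits over the peg as expected. I lower it to just above the lowest step and watch the forces.

{"op": "jog_arm", "data": {
  "plan": [-0.08,0.11,1.5,0,0,0,2.0,0,0,0,2,0,0,0,0.7,0,0,0,0,0,0,0,0,0]
}}

```text
time: 6.4
tcp_pos: [0.362, -0.2819, 0.0387]
orientation: [-180.0, -0.0, 111.7]
wrist_force: [0.8, -0.6, -1.5]
finger_gap: 0.0638
```

{"op": "jog_arm", "data": {
  "plan": [0,0,0.3,0,0,0,0.3,0,0,0,0.3,0,0,0,0,0,0,0,0,0]
}}

```text
time: 6.82
tcp_pos: [0.3615, -0.2824, 0.0293]
orientation: [180.0, -0.0, 111.6]
wrist_force: [-0.9, 0.1, -2.1]
finger_gap: 0.0637
```

```bash
python3 - <<'E'
from h import *
go(.3613,-.2822,0.0085); o=ctrl.get_obs(); print(o["finger_gap"],o["wrist_force"],o["orientation"])
E
```

```text
shift [ 0.03 -0.01  2.08] turn None rows 0.4996807321651186 tcp [ 0.3615 -0.2824  0.0293] yaw 111.6
0.06374950317694114 [-0.88106891  0.0809062  -2.14867673] [ 1.79998674e+02 -6.54604824e-03  1.11596377e+02]
```

{"op": "jog_arm", "data": {
  "plan": [0,0,0.3,0,0,0,0.3,0,0,0,0.3,0,0,0,0,0]
}}

```text
time: 7.15
tcp_pos: [0.3613, -0.2822, 0.0196]
orientation: [-180.0, -0.1, 111.6]
wrist_force: [-0.0, -0.0, -1.8]
finger_gap: 0.0636
```

{"op": "jog_arm", "data": {
  "plan": [0,0,0.3,0,0,0,0.3,0,0,0,0.2,0,0,0,0.2,0,0,0,0,0,0,0,0,0]
}}

```text
time: 7.65
tcp_pos: [0.3615, -0.2823, 0.0102]
orientation: [-180.0, -0.0, 111.6]
wrist_force: [0.1, -0.4, -1.5]
finger_gap: 0.0641
```

```bash
python3 - <<'E'
from h import *
go(.3613,-.2822,0.0085); o=ctrl.get_obs(); print(o["finger_gap"],o["wrist_force"],o["orientation"])
E
```

```text
shift [ 0.02 -0.02  0.17] turn None rows 0.04045584731673324 tcp [ 0.3615 -0.2823  0.0102] yaw 111.6
0.0640501510623431 [ 0.07994185 -0.43729319 -1.53104206] [-1.79995910e+02 -1.94817140e-02  1.11603305e+02]
```

{"op": "jog_arm", "data": {
  "plan": [0,0,0.1,0,0,0,0,0,0,0,0.1,0,0,0,0,0]
}}

```text
time: 7.98
tcp_pos: [0.3617, -0.2825, 0.0089]
orientation: [180.0, 0.0, 111.6]
wrist_force: [-3.4, 4.4, 10.9]
finger_gap: 0.0634
```

{"op": "jog_arm", "data": {
  "plan": [0,0,0,0,0,0,0,0,0,0,0,0,0,0,0,0,0,0,0,0,0,0,-0.3,0,0,0,-0.5,0,0,0,0,0],
  "jaw": 1
}}

```text
time: 8.65
tcp_pos: [0.3619, -0.2827, 0.0173]
orientation: [180.0, 0.1, 111.6]
wrist_force: [1.1, 0.0, 0.8]
finger_gap: 0.0853
```

```bash
python3 - <<'E'
from h import *
go(.3613,-.2822,0.15); o=ctrl.get_obs(); print(o["finger_gap"],o["wrist_force"],o["orientation"])
E
```

```text
shift [  0.06  -0.03 -13.27] turn None rows 3.1826286703887448 tcp [ 0.3619 -0.2827  0.0173] yaw 111.6
0.08530714909682645 [1.14507552 0.03396526 0.82922639] [1.79976422e+02 5.54252556e-02 1.11599200e+02]
```

Contact came at TCP z 0.0089, as predicted, so the band is seated. I rise and head for the middle band.

{"op": "jog_arm", "data": {
  "plan": [0,0,-2,0,0,0,-3.5,0,0,0,-3.5,0,0,0,-2.0,0,-0.3,2.0,0,0,-0.6,4,0,0,-0.6,4,0,0,-0.6,4,0,0,-0.6,4,0,0,-0.6,4,0,0]
}}

```text
time: 9.48
tcp_pos: [0.5802, -0.2312, 0.1264]
orientation: [180.0, 0.0, 111.6]
wrist_force: [0.5, -0.5, 0.7]
finger_gap: 0.085
```

{"op": "jog_arm", "data": {
  "plan": [-0.4,2.3,0.5,0,0,0,2,0,0,0,0,0]
}}

```text
time: 9.73
tcp_pos: [0.6008, -0.2261, 0.0976]
orientation: [-179.8, -0.2, 111.7]
wrist_force: [-1.1, 0.3, -2.3]
finger_gap: 0.0851
```

```bash
python3 - <<'E'
from h import *
go(.6009,-.2276,0.004)
f=ctrl.grab_frame("top"); 
b=cv2.convertScaleAbs(cv2.resize(f["img"][130:300,310:460,::-1],None,fx=4,fy=4,interpolation=cv2.INTER_CUBIC),alpha=1.7); 
for c,z,r in (((.3613,-.2822),.027,.0325),((.3613,-.2822),.078,.009)):
    q=[(proj(f,[c[0]+r*np.cos(a),c[1]+r*np.sin(a),z])-[310,130]+.5)*4 for a in np.linspace(0,6.28,25)]
    cv2.polylines(b,[np.array(q).astype(np.int32)],True,(0,255,0),1)
cv2.imwrite("pics/t3.png",b)
E
```

```text
shift [-0.18 -0.02  9.36] turn None rows 2.2449529285574736 tcp [ 0.6008 -0.2261  0.0976] yaw 111.69
```

View pics/t3.png

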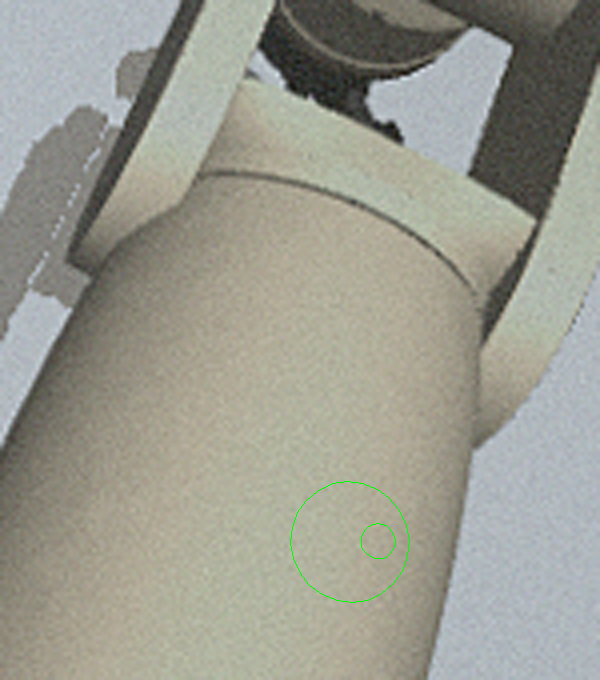

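The arm hides the mount in this view. I carry on with the middle band and squeeze it in both directions again.

{"op": "jog_arm", "data": {
  "plan": [-0.18,0,3,0,0,0,3,0,0,0,2.5,0,0,0,0.8,0,0,0,0.3,0,0,0,0,0]
}}

```text
time: 10.28
tcp_pos: [0.6018, -0.2295, 0.0064]
orientation: [180.0, 0.0, 111.6]
wrist_force: [-0.0, -0.2, 0.9]
finger_gap: 0.0856
```

{"op": "jog_arm", "data": {
  "plan": [0,0,0,0,0,0,0,0,0,0,0,0,0,0,0,0,0,0,0,0,0,0,0,0,0,0,0,0],
  "jaw": -1,
  "force": 20
}}

```text
time: 10.87
tcp_pos: [0.6025, -0.2294, 0.0071]
orientation: [179.9, 0.1, 111.6]
wrist_force: [-2.0, 1.3, 9.5]
finger_gap: 0.0531
```

```bash
python3 - <<'E'
from h import *
go(.6009,-.2276,0.002); o=ctrl.get_obs(); print(o["finger_gap"],o["wrist_force"],o["joint_pos"])
E
```

```text
shift [ 0.22 -0.08  0.51] turn None rows 0.1231602930605624 tcp [ 0.6025 -0.2294  0.0071] yaw 111.61
0.05314815613718682 [-1.95778327  1.30085573  9.53447994] [-2.76821846e+01  2.57828526e+01  8.73445972e+01 -2.00390220e-03
  6.67419725e+01 -4.92926355e+01]
```

Now I open, turn back 90°, drop 4 mm, centre along the old x axis, and grip.

{"op": "jog_arm", "data": {
  "plan": [0,0,0,0,0,0,0,0,0,0,0,0,0,0,0,0,0.15,0,0.1,0.12,0,0,0.1,0.12,0,0,0.1,0.12,0,0,0.1,0.12,0,0,0,0.12,0,0,0,0.12],
  "jaw": 1
}}

```text
time: 11.7
tcp_pos: [0.6012, -0.2276, 0.0012]
orientation: [-180.0, -0.0, 70.0]
wrist_force: [0.2, 0.4, 0.2]
finger_gap: 0.0852
```

{"op": "jog_arm", "data": {
  "plan": [0,0,0,0.12,0,0,0,0.12,0,0,0,0.12,0,0,0,0.12,0,0,0,0.12,0,0,0,0.12,0,0,0,0.12,0,0,0,0,0,0,0,0]
}}

```text
time: 12.45
tcp_pos: [0.6012, -0.2276, 0.0012]
orientation: [-180.0, 0.0, 22.4]
wrist_force: [-0.7, -0.1, -0.5]
finger_gap: 0.0853
```

{"op": "jog_arm", "data": {
  "plan": [0,0,0,0,0,0,0,0,0,0,0,0,0,0,0,0,0,0,0,0,0,0,0,0,0,0,0,0],
  "jaw": -1,
  "force": 40
}}

```text
time: 13.03
tcp_pos: [0.6013, -0.2276, 0.0018]
orientation: [180.0, -0.0, 22.3]
wrist_force: [-0.9, 0.5, 6.1]
finger_gap: 0.0524
```

{"op": "jog_arm", "data": {
  "plan": [0,0,-1,0,0,0,-2,0,0,0,-1,0,0,0,0,0,0,0,0,0]
}}

```text
time: 13.45
tcp_pos: [0.6015, -0.2278, 0.0418]
orientation: [179.9, -0.0, 22.2]
wrist_force: [-0.0, -0.7, -3.1]
finger_gap: 0.0518
```

```bash
python3 - <<'E'
from h import *
go(.3615,-.2825,0.115); o=ctrl.get_obs(); print(o["finger_gap"],o["wrist_force"],o["orientation"])
f=ctrl.grab_frame("side"); cv2.imwrite("pics/s3.png",cv2.resize(f["img"][90:190,250:350,::-1],None,fx=5,fy=5))
E
```

```text
shift [-24.28  -4.01  -7.34] turn None rows 5.822155447314154 tcp [ 0.6015 -0.2278  0.0418] yaw 22.24
0.05178038869944518 [-0.04023322 -0.65676154 -3.05651524] [ 1.79949969e+02 -4.94978863e-02  2.22428330e+01]
```

View pics/s3.png

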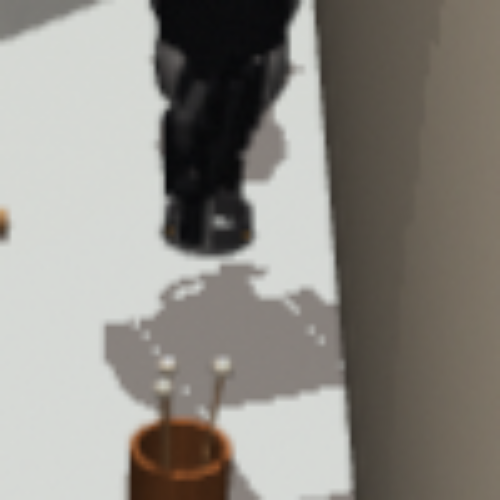

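The middle band is held level. Its underside should be 1.8 mm below the TCP, so it seats at TCP z of about 0.0298.

{"op": "jog_arm", "data": {
  "plan": [0,0,-2,0,0,0,-3,0,-2.0,-0.33,-2.3,0,-3.5,-0.58,0,0,-3.9,-0.64,0,0,-3.9,-0.64,0,0,-3.9,-0.64,0,0,-3.9,-0.64,0,0,-2.2,-0.38,0,0,-1.0,-0.16,0,0]
}}

```text
time: 14.33
tcp_pos: [0.3583, -0.2824, 0.1135]
orientation: [-179.9, 0.0, 22.1]
wrist_force: [-0.1, 1.1, -1.4]
finger_gap: 0.0522
```

{"op": "jog_arm", "data": {
  "plan": [0,0,0,0,0,0,0,0,0,0,0,0]
}}

```text
time: 14.58
tcp_pos: [0.3619, -0.2823, 0.114]
orientation: [-180.0, -0.0, 22.2]
wrist_force: [0.4, -0.5, -0.7]
finger_gap: 0.0522
```

```bash
python3 - <<'E'
from h import *
go(.3614,-.2823,0.0298); o=ctrl.get_obs(); print(o["finger_gap"],o["wrist_force"],o["orientation"])
E
```

```text
shift [-0.05 -0.01  8.42] turn None rows 2.0195365347740113 tcp [ 0.3619 -0.2823  0.114 ] yaw 22.24
0.05215000954750776 [ 0.39199053 -0.4709068  -0.70289274] [-1.79973511e+02 -9.61267877e-03  2.22404511e+01]
```

{"op": "jog_arm", "data": {
  "plan": [-0.05,0,1.5,0,0,0,2,0,0,0,1.5,0,0,0,1.0,0,0,0,0.3,0,0,0,0.3,0,0,0,0,0]
}}

```text
time: 15.17
tcp_pos: [0.361, -0.2826, 0.0483]
orientation: [-180.0, -0.0, 22.2]
wrist_force: [-0.2, -0.4, -1.2]
finger_gap: 0.0525
```

{"op": "jog_arm", "data": {
  "plan": [0,0,0.3,0,0,0,0.3,0,0,0,0.3,0,0,0,0.3,0,0,0,0,0]
}}

```text
time: 15.58
tcp_pos: [0.3604, -0.2824, 0.0358]
orientation: [-180.0, 0.0, 22.2]
wrist_force: [-0.9, -0.0, -1.1]
finger_gap: 0.0521
```

```bash
python3 - <<'E'
from h import *
go(.3614,-.2823,0.0298); o=ctrl.get_obs(); print(o["finger_gap"],o["wrist_force"],o["orientation"])
E
```

```text
shift [0.09 0.03 0.6 ] turn None rows 0.14290588852092545 tcp [ 0.3604 -0.2824  0.0358] yaw 22.22
0.05205568374721903 [-0.92941015 -0.04563874 -1.05180402] [-1.79960743e+02  1.14437905e-02  2.22154841e+01]
```

{"op": "jog_arm", "data": {
  "plan": [0.08,0,0.2,0,0,0,0.2,0,0,0,0.1,0,0,0,0,0]
}}

```text
time: 15.92
tcp_pos: [0.3613, -0.2821, 0.031]
orientation: [-180.0, 0.0, 22.2]
wrist_force: [-0.3, 0.5, -1.5]
finger_gap: 0.0521
```

{"op": "jog_arm", "data": {
  "plan": [0,0,0.1,0,0,0,0,0,0,0,0.1,0,0,0,0,0]
}}

```text
time: 16.25
tcp_pos: [0.3615, -0.2824, 0.0297]
orientation: [180.0, -0.0, 22.2]
wrist_force: [-2.7, 2.4, 6.7]
finger_gap: 0.052
```

The middle band is seated, with contact at the predicted height. I release, rise to 0.17 m so the swabs are cleared, and travel to the narrow band.

{"op": "jog_arm", "data": {
  "plan": [0,0,0,0,0,0,0,0,0,0,0,0,0,0,0,0,0,0,0,0,0,0,-0.4,0,0,0,-1.5,0,0,0,-3,0,0,0,-4,0,0,0,-4,0],
  "jaw": 1
}}

```text
time: 17.08
tcp_pos: [0.3609, -0.2817, 0.1598]
orientation: [-179.9, 0.0, 22.2]
wrist_force: [1.4, -1.7, -0.1]
finger_gap: 0.0854
```

{"op": "jog_arm", "data": {
  "plan": [0.8,-1.7,-1.5,0,1.6,-3.4,0,0,1.6,-3.4,0,0,1.6,-3.4,0,0,1.6,-3.4,0,0,1.6,-3.4,0,0,1.6,-3.4,0,0,1.6,-3.4,0,0,1.6,-3.4,0,0,1.6,-3.4,0,0]
}}

```text
time: 17.92
tcp_pos: [0.3795, 0.0761, 0.1739]
orientation: [180.0, -0.1, 22.2]
wrist_force: [1.2, -0.4, 0.2]
finger_gap: 0.0858
```

{"op": "jog_arm", "data": {
  "plan": [1.6,-3.4,0,0,1.6,-3.4,0,0,1.6,-3.4,0,0,1.6,-3.4,0,0,1.6,-3.4,0,0,0,0,0,0,0,0,0,0]
}}

```text
time: 18.5
tcp_pos: [0.3892, 0.2633, 0.1732]
orientation: [-180.0, 0.0, 22.4]
wrist_force: [-0.5, -1.0, -0.3]
finger_gap: 0.0852
```

```bash
python3 - <<'E'
from h import *
go(.3875,.2964,0.004)
f=ctrl.grab_frame("top"); 
b=cv2.convertScaleAbs(cv2.resize(f["img"][200:320,330:450,::-1],None,fx=5,fy=5,interpolation=cv2.INTER_CUBIC),alpha=1.7); 
for z,r in ((.027,.0325),(.047,.027),(.078,.009)):
    q=[(proj(f,[.3613+r*np.cos(a),-.2822+r*np.sin(a),z])-[330,200]+.5)*5 for a in np.linspace(0,6.28,25)]
    cv2.polylines(b,[np.array(q).astype(np.int32)],True,(0,255,0),1)
cv2.imwrite("pics/t4.png",b)
E
```

```text
shift [ 1.12 -3.12 16.92] turn None rows 4.057578133399613 tcp [0.3892 0.2633 0.1732] yaw 22.41
```

View pics/t4.png

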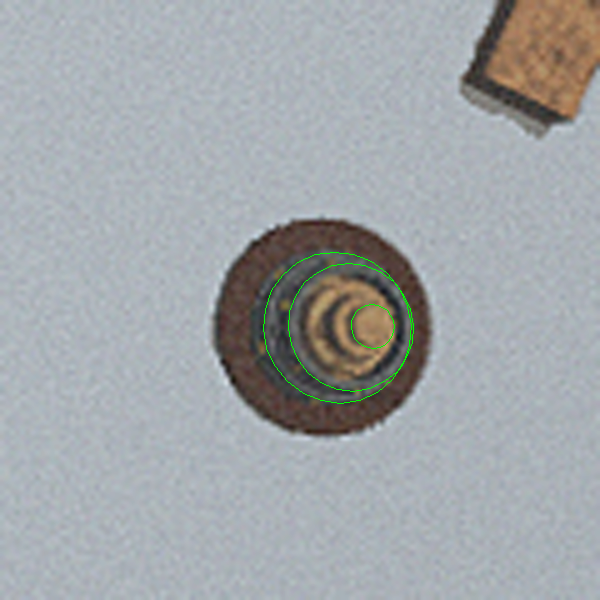

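Both bands are seated and match the projected rims. I go down on the narrow band.

{"op": "jog_arm", "data": {
  "plan": [0.56,-1.56,1.5,0,0.56,-1.56,2.5,0,0,0,3.5,0,0,0,3.5,0,0,0,3.0,0,0,0,1.5,0,0,0,0.9,0,0,0,0.3,0,0,0,0,0,0,0,0,0]
}}

```text
time: 19.38
tcp_pos: [0.3891, 0.295, 0.0076]
orientation: [-180.0, -0.1, 22.2]
wrist_force: [0.5, 0.0, 0.9]
finger_gap: 0.0855
```

{"op": "jog_arm", "data": {
  "plan": [0,0,0,0,0,0,0,0,0,0,0,0,0,0,0,0,0,0,0,0,0,0,0,0,0,0,0,0,0,0,0,0],
  "jaw": -1,
  "force": 20
}}

```text
time: 20.05
tcp_pos: [0.3886, 0.2952, 0.0071]
orientation: [-180.0, -0.1, 22.2]
wrist_force: [-2.1, -1.8, 8.9]
finger_gap: 0.042
```

```bash
python3 - <<'E'
from h import *
go(.3875,.2964,0.0035); o=ctrl.get_obs(); print(o["finger_gap"],o["wrist_force"],o["joint_pos"])
E
```

```text
shift [-0.05 -0.15  0.36] turn None rows 0.08552428888448971 tcp [0.3886 0.2952 0.0071] yaw 22.23
0.041951339756242635 [-2.147469   -1.75411104  8.94428518] [2.81665528e+01 9.38580197e+00 1.09395882e+02 5.71901558e-03
 6.11636127e+01 9.59322804e+01]
```

{"op": "jog_arm", "data": {
  "plan": [0,0,0,0,0,0,0,0,0,0,0,0,0,0,0,0,0,0,0.1,-0.12,0,0,0.1,-0.12,0,0,0.1,-0.12,0,0,0.05,-0.12,0,0,0,-0.12,0,0,0,-0.12],
  "jaw": 1
}}

```text
time: 20.88
tcp_pos: [0.3882, 0.295, 0.0027]
orientation: [-180.0, 0.0, 63.8]
wrist_force: [0.6, 0.4, 0.1]
finger_gap: 0.0855
```

{"op": "jog_arm", "data": {
  "plan": [0,0,0,-0.12,0,0,0,-0.12,0,0,0,-0.12,0,0,0,-0.12,0,0,0,-0.12,0,0,0,-0.12,0,0,0,-0.12,0,0,0,0,0,0,0,0]
}}

```text
time: 21.63
tcp_pos: [0.3883, 0.295, 0.0028]
orientation: [-180.0, -0.0, 111.4]
wrist_force: [0.2, -0.1, 0.6]
finger_gap: 0.0852
```

{"op": "jog_arm", "data": {
  "plan": [0,0,0,0,0,0,0,0,0,0,0,0,0,0,0,0,0,0,0,0,0,0,0,0,0,0,0,0,0,0,0,0],
  "jaw": -1,
  "force": 40
}}

```text
time: 22.3
tcp_pos: [0.3883, 0.295, 0.0032]
orientation: [180.0, -0.0, 111.5]
wrist_force: [-2.4, -1.5, 7.2]
finger_gap: 0.042
```

{"op": "jog_arm", "data": {
  "plan": [0,0,-1,0,0,0,-2,0,0,0,-3,0,0,0,-3,0,0,0,-4,0,0,0,-4,0,0,0,0,0,0,0,0,0]
}}

```text
time: 22.97
tcp_pos: [0.389, 0.2954, 0.1756]
orientation: [179.7, -0.0, 111.6]
wrist_force: [0.1, -0.0, -3.1]
finger_gap: 0.0414
```

```bash
python3 - <<'E'
from h import *
go(.3614,-.2823,0.174); o=ctrl.get_obs(); print(o["finger_gap"],o["wrist_force"],o["orientation"])
f=ctrl.grab_frame("side"); u=proj(f,[.388,.295,.174]).astype(int); print(u)
y0,x0=max(0,u[1]-60),max(0,u[0]-60); cv2.imwrite("pics/s4.png",cv2.resize(f["img"][y0:y0+120,x0:x0+120,::-1],None,fx=4,fy=4))
E
```

```text
shift [-5.271e+01 -2.381e+01  2.000e-02] turn None rows 12.639868214186752 tcp [0.389  0.2954 0.1756] yaw 111.57
0.041436034162962355 [ 0.08543058 -0.02546879 -3.10604483] [ 1.79740016e+02 -3.72595222e-02  1.11569283e+02]
[196 214]
```

View pics/s4.png

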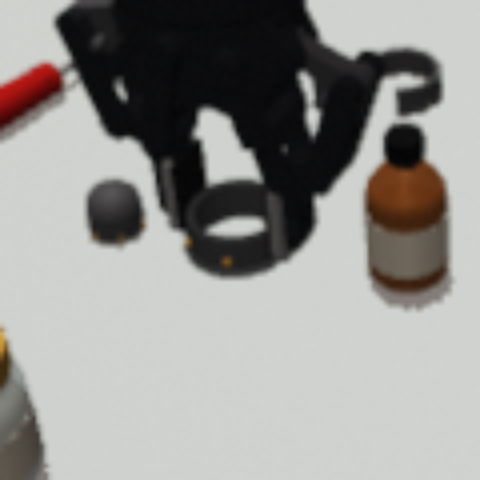

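The narrow band is held level, with its underside 3.2 mm below the TCP, so it seats at TCP z of about 0.0512. I travel back to the mount.

{"op": "jog_arm", "data": {
  "plan": [-1.7,-0.75,0,0,-3.3,-1.5,0,0,-3.3,-1.5,0,0,-3.3,-1.5,0,0,-3.3,-1.5,0,0,-3.3,-1.5,0,0,-3.3,-1.5,0,0,-3.3,-1.5,0,0,-3.3,-1.5,0,0,-3.3,-1.5,0,0]
}}

```text
time: 23.85
tcp_pos: [0.3702, -0.0509, 0.1718]
orientation: [-179.9, -0.1, 111.6]
wrist_force: [1.7, 0.6, -0.3]
finger_gap: 0.0414
```

{"op": "jog_arm", "data": {
  "plan": [-3.3,-1.5,0,0,-3.3,-1.5,0,0,-3.3,-1.5,0,0,-3.3,-1.5,0,0,-3.3,-1.5,0,0,-2.0,-0.9,0,0,0,0,0,0,0,0,0,0,0,0,0,0]
}}

```text
time: 24.6
tcp_pos: [0.361, -0.2517, 0.1718]
orientation: [-180.0, -0.1, 111.6]
wrist_force: [0.2, -0.0, -0.1]
finger_gap: 0.0417
```

```bash
python3 - <<'E'
from h import *
go(.3614,-.2823,0.0512); o=ctrl.get_obs(); print(o["finger_gap"],o["wrist_force"],o["orientation"])
E
```

```text
shift [-2.89 -1.08 12.06] turn None rows 2.891685415258618 tcp [ 0.361  -0.2517  0.1718] yaw 111.57
0.04166136393459893 [ 0.20318084 -0.00337214 -0.09452204] [-1.79961708e+02 -1.22997440e-01  1.11573459e+02]
```

{"op": "jog_arm", "data": {
  "plan": [-1.0,-0.4,0,0,-1.0,-0.4,0,0,-0.89,-0.28,1.0,0,0,0,2.0,0,0,0,2.0,0,0,0,1.5,0,0,0,0,0,0,0,0,0,0,0,0,0]
}}

```text
time: 25.35
tcp_pos: [0.3623, -0.2837, 0.1084]
orientation: [180.0, 0.0, 111.6]
wrist_force: [-0.8, 0.3, 0.1]
finger_gap: 0.0414
```

```bash
python3 - <<'E'
from h import *
go(.3614,-.2823,0.0512); o=ctrl.get_obs(); print(o["finger_gap"],o["wrist_force"],o["orientation"])
E
```

```text
shift [ 0.16 -0.03  5.72] turn None rows 1.3725485192229867 tcp [ 0.3623 -0.2837  0.1084] yaw 111.6
0.04136987175923707 [-0.84287482  0.28103181  0.05818029] [1.79985298e+02 3.26966380e-02 1.11604247e+02]
```

{"op": "jog_arm", "data": {
  "plan": [0.16,-0.03,0.8,0,0,0,1.2,0,0,0,1.0,0,0,0,0.3,0,0,0,0.3,0,0,0,0,0,0,0,0,0]
}}

```text
time: 25.93
tcp_pos: [0.3613, -0.282, 0.0721]
orientation: [180.0, 0.0, 111.6]
wrist_force: [-0.9, 0.3, -0.9]
finger_gap: 0.0413
```

{"op": "jog_arm", "data": {
  "plan": [0,0,0.3,0,0,0,0.3,0,0,0,0.3,0,0,0,0.3,0,0,0,0,0,0,0,0,0]
}}

```text
time: 26.43
tcp_pos: [0.361, -0.2817, 0.0596]
orientation: [-180.0, -0.0, 111.6]
wrist_force: [0.0, -1.0, -1.0]
finger_gap: 0.0411
```

```bash
python3 - <<'E'
from h import *
go(.3614,-.2823,0.0512); o=ctrl.get_obs(); print(o["finger_gap"],o["wrist_force"],o["orientation"])
E
```

```text
shift [-0.07  0.01  0.84] turn None rows 0.20080723796967823 tcp [ 0.361  -0.2817  0.0596] yaw 111.6
0.04110076469575584 [ 0.03891581 -0.99085035 -0.96575376] [-1.79991192e+02 -3.12359571e-02  1.11599291e+02]
```

{"op": "jog_arm", "data": {
  "plan": [-0.06,0,0.25,0,0,0,0.25,0,0,0,0.15,0,0,0,0.1,0,0,0,0,0]
}}

```text
time: 26.85
tcp_pos: [0.3612, -0.2823, 0.052]
orientation: [-180.0, -0.0, 111.6]
wrist_force: [0.8, 0.7, -0.9]
finger_gap: 0.0413
```

{"op": "jog_arm", "data": {
  "plan": [0,0,0.1,0,0,0,0,0,0,0,0,0]
}}

```text
time: 27.1
tcp_pos: [0.3614, -0.2824, 0.0513]
orientation: [180.0, -0.0, 111.6]
wrist_force: [0.1, 0.1, -0.6]
finger_gap: 0.0416
```

{"op": "jog_arm", "data": {
  "plan": [0,0,0.1,0,0,0,0,0,0,0,0,0]
}}

```text
time: 27.35
tcp_pos: [0.3614, -0.2825, 0.0511]
orientation: [180.0, 0.0, 111.6]
wrist_force: [-3.9, 4.9, 16.0]
finger_gap: 0.0418
```

It is seated. I release, rise, and head to the cap.

{"op": "jog_arm", "data": {
  "plan": [0,0,0,0,0,0,0,0,0,0,0,0,0,0,0,0,0,0,0,0,0,0,0,0,0,0,-1.0,0,0,0,-3,0,0,0,-4,0,0,0,-4,0],
  "jaw": 1
}}

```text
time: 28.18
tcp_pos: [0.3608, -0.2818, 0.1722]
orientation: [-180.0, -0.1, 111.6]
wrist_force: [1.0, -0.6, 0.6]
finger_gap: 0.0855
```

{"op": "jog_arm", "data": {
  "plan": [1.2,1.4,-1.0,0,2.5,2.9,0,0,2.5,2.9,0,0,2.5,2.9,0,0,2.5,2.9,0,0,2.5,2.9,0,0,2.5,2.9,0,0,2.5,2.9,0,0,2.5,2.9,0,0,2.5,2.9,0,0]
}}

```text
time: 29.02
tcp_pos: [0.5303, 0.0413, 0.1813]
orientation: [180.0, 0.0, 111.6]
wrist_force: [0.3, -0.9, 1.2]
finger_gap: 0.0855
```

{"op": "jog_arm", "data": {
  "plan": [2.5,2.9,0,0,2.5,2.9,0,0,2.5,2.9,0,0,2.5,2.9,0,0,2.5,2.9,0,0,0,0,0,0,0,0,0,0]
}}

```text
time: 29.6
tcp_pos: [0.6187, 0.2104, 0.1801]
orientation: [-179.9, -0.0, 111.7]
wrist_force: [-0.7, -0.3, -0.5]
finger_gap: 0.0854
```

```bash
python3 - <<'E'
from h import *
go(.6255,.2236,0.01)
f=ctrl.grab_frame("top"); 
b=cv2.convertScaleAbs(cv2.resize(f["img"][215:315,345:445,::-1],None,fx=5,fy=5,interpolation=cv2.INTER_CUBIC),alpha=1.7); 
for z,r in ((.027,.0325),(.047,.027),(.067,.0215),(.078,.009)):
    q=[(proj(f,[.3613+r*np.cos(a),-.2822+r*np.sin(a),z])-[345,215]+.5)*5 for a in np.linspace(0,6.28,25)]
    cv2.polylines(b,[np.array(q).astype(np.int32)],True,(0,255,0),1)
cv2.imwrite("pics/t5.png",b)
E
```

```text
shift [ 0.97  1.14 17.01] turn None rows 4.079316276889568 tcp [0.6187 0.2104 0.1801] yaw 111.74
```

View pics/t5.png

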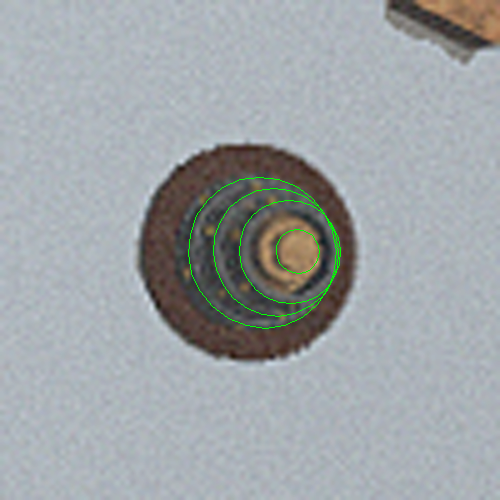

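All three bands sit right. Now I pick up the cap.

{"op": "jog_arm", "data": {
  "plan": [0.97,1.14,2,0,0,0,3.5,0,0,0,3.5,0,0,0,3.5,0,0,0,2.5,0,0,0,1.5,0,0,0,0.8,0,0,0,0.3,0,0,0,0,0,0,0,0,0]
}}

```text
time: 30.48
tcp_pos: [0.6263, 0.2218, 0.0059]
orientation: [179.9, 0.0, 111.6]
wrist_force: [0.9, -0.0, 0.5]
finger_gap: 0.0855
```

{"op": "jog_arm", "data": {
  "plan": [0,0,0,0,0,0,0,0,0,0,0,0,0,0,0,0,0,0,0,0,0,0,0,0,0,0,0,0,0,0,0,0,0,0,0,0],
  "jaw": -1,
  "force": 20
}}

```text
time: 31.23
tcp_pos: [0.6258, 0.2221, 0.0049]
orientation: [180.0, 0.0, 111.6]
wrist_force: [-1.3, -1.2, 5.5]
finger_gap: 0.0337
```

```bash
python3 - <<'E'
from h import *
go(.6255,.2236,0.004); o=ctrl.get_obs(); print(o["finger_gap"],o["wrist_force"],o["joint_pos"])
E
```

```text
shift [0.15 0.03 0.09] turn None rows 0.03608571204729797 tcp [0.6258 0.2221 0.0049] yaw 111.6
0.03374992331539829 [-1.28540544 -1.19695418  5.47663217] [ 1.28963545e+01  2.79926401e+01  8.43291300e+01  5.19518532e-03
  6.76453969e+01 -8.70922579e+00]
```

{"op": "jog_arm", "data": {
  "plan": [0,0,0,0,0,0,0,0,0,0,0,0,0,0,0,0,0.1,0,0.1,0.12,0,0,0,0.12,0,0,0,0.12,0,0,0,0.12,0,0,0,0.12,0,0,0,0.12],
  "jaw": 1
}}

```text
time: 32.07
tcp_pos: [0.6252, 0.223, 0.0032]
orientation: [-180.0, -0.0, 70.0]
wrist_force: [0.4, -0.1, -0.2]
finger_gap: 0.0856
```

{"op": "jog_arm", "data": {
  "plan": [0,0,0,0.12,0,0,0,0.12,0,0,0,0.12,0,0,0,0.12,0,0,0,0.12,0,0,0,0.12,0,0,0,0.12,0,0,0,0,0,0,0,0]
}}

```text
time: 32.82
tcp_pos: [0.6252, 0.223, 0.0033]
orientation: [-180.0, 0.0, 22.4]
wrist_force: [-0.2, 0.6, 0.4]
finger_gap: 0.0852
```

{"op": "jog_arm", "data": {
  "plan": [0,0,0,0,0,0,0,0,0,0,0,0,0,0,0,0,0,0,0,0,0,0,0,0,0,0,0,0,0,0,0,0,0,0,0,0],
  "jaw": -1,
  "force": 40
}}

```text
time: 33.57
tcp_pos: [0.6253, 0.223, 0.0036]
orientation: [-180.0, -0.0, 22.2]
wrist_force: [-0.6, 0.0, 5.0]
finger_gap: 0.0328
```

{"op": "jog_arm", "data": {
  "plan": [0,0,-1,0,0,0,-2,0,0,0,-3,0,0,0,-3,0,0,0,-4,0,0,0,-4,0,0,0,0,0,0,0,0,0]
}}

```text
time: 34.23
tcp_pos: [0.6261, 0.2232, 0.1765]
orientation: [180.0, -0.3, 22.2]
wrist_force: [-0.0, -0.1, -2.2]
finger_gap: 0.0327
```

```bash
python3 - <<'E'
from h import *
go(.3614,-.2823,0.174); o=ctrl.get_obs(); print(o["finger_gap"],o["wrist_force"],o["orientation"])
f=ctrl.grab_frame("side"); u=proj(f,[.6255,.222,.174]).astype(int); print(u)
y0,x0=max(0,u[1]-60),max(0,u[0]-60); cv2.imwrite("pics/s5.png",cv2.resize(f["img"][y0:y0+120,x0:x0+120,::-1],None,fx=4,fy=4))
E
```

```text
shift [-43.63  36.77   0.07] turn None rows 10.462357893145539 tcp [0.6261 0.2232 0.1765] yaw 22.23
0.03268309363554333 [-1.47654330e-03 -6.05829050e-02 -2.18874125e+00] [179.96167206  -0.27359439  22.23130445]
[154 149]
```

View pics/s5.png

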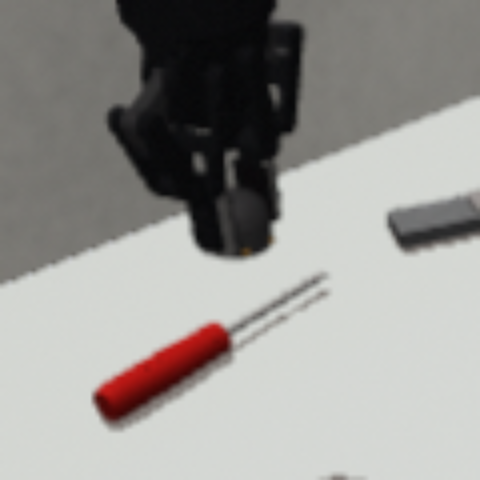

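The cap is held upright, with its underside 3.6 mm below the TCP, so it seats at TCP z of about 0.0716.

{"op": "jog_arm", "data": {
  "plan": [-1.4,1.2,0,0,-2.9,2.45,0,0,-2.9,2.45,0,0,-2.9,2.45,0,0,-2.9,2.45,0,0,-2.9,2.45,0,0,-2.9,2.45,0,0,-2.9,2.45,0,0,-2.9,2.45,0,0,-2.9,2.45,0,0]
}}

```text
time: 35.12
tcp_pos: [0.4568, -0.0973, 0.1721]
orientation: [-179.9, 0.1, 22.2]
wrist_force: [1.6, -1.2, -0.3]
finger_gap: 0.0327
```

{"op": "jog_arm", "data": {
  "plan": [-2.9,2.45,0,0,-2.9,2.45,0,0,-2.9,2.45,0,0,-2.9,2.45,0,0,-2.9,2.45,0,0,-1,0.8,0,0,0,0,0,0,0,0,0,0,0,0,0,0]
}}

```text
time: 35.87
tcp_pos: [0.3644, -0.275, 0.1725]
orientation: [-179.9, 0.0, 22.2]
wrist_force: [0.1, -0.2, 0.1]
finger_gap: 0.033
```

```bash
python3 - <<'E'
from h import *
go(.3614,-.2823,0.0716); o=ctrl.get_obs(); print(o["finger_gap"],o["wrist_force"],o["orientation"])
E
```

```text
shift [-0.55  0.58 10.09] turn None rows 2.4198769786913394 tcp [ 0.3644 -0.275   0.1725] yaw 22.22
0.032967692040181885 [ 0.07560148 -0.23179365  0.11388548] [-1.79908744e+02  1.89129584e-02  2.22236267e+01]
```

{"op": "jog_arm", "data": {
  "plan": [-0.3,0.3,1.0,0,-0.25,0.28,2.0,0,0,0,2,0,0,0,1.5,0,0,0,0.7,0,0,0,0,0,0,0,0,0,0,0,0,0]
}}

```text
time: 36.53
tcp_pos: [0.362, -0.2833, 0.1021]
orientation: [179.9, -0.0, 22.3]
wrist_force: [-0.6, 0.8, -0.9]
finger_gap: 0.0326
```

```bash
python3 - <<'E'
from h import *
go(.3614,-.2823,0.0716); o=ctrl.get_obs(); print(o["finger_gap"],o["wrist_force"],o["orientation"])
E
```

```text
shift [-0.02 -0.12  3.05] turn None rows 0.7310240325301396 tcp [ 0.362  -0.2833  0.1021] yaw 22.25
0.03262501344936923 [-0.57760914  0.84672237 -0.90974   ] [ 1.79942962e+02 -2.14805295e-02  2.22516461e+01]
```

{"op": "jog_arm", "data": {
  "plan": [-0.02,-0.1,0.5,0,0,0,0.5,0,0,0,0.4,0,0,0,0.3,0,0,0,0.3,0,0,0,0,0,0,0,0,0]
}}

```text
time: 37.12
tcp_pos: [0.361, -0.2823, 0.0812]
orientation: [-180.0, 0.0, 22.2]
wrist_force: [0.1, 0.7, -1.2]
finger_gap: 0.0325
```

{"op": "jog_arm", "data": {
  "plan": [0,0,0.3,0,0,0,0.2,0,0,0,0.2,0,0,0,0,0,0,0,0,0]
}}

```text
time: 37.53
tcp_pos: [0.3609, -0.2823, 0.0742]
orientation: [-180.0, 0.0, 22.2]
wrist_force: [-0.1, -0.5, -1.3]
finger_gap: 0.0325
```

{"op": "jog_arm", "data": {
  "plan": [0,0,0.1,0,0,0,0.1,0,0,0,0,0,0,0,0,0]
}}

```text
time: 37.87
tcp_pos: [0.361, -0.2823, 0.0723]
orientation: [-180.0, 0.0, 22.2]
wrist_force: [0.1, -0.4, -1.5]
finger_gap: 0.0327
```

{"op": "jog_arm", "data": {
  "plan": [0,0,0.1,0,0,0,0,0,0,0,0,0]
}}

```text
time: 38.12
tcp_pos: [0.3611, -0.2824, 0.0716]
orientation: [180.0, -0.0, 22.2]
wrist_force: [-1.2, 1.0, 3.7]
finger_gap: 0.0327
```

Contact again at the predicted height, so I release and rise well clear of the mount.

{"op": "jog_arm", "data": {
  "plan": [0,0,0,0,0,0,0,0,0,0,0,0,0,0,0,0,0,0,0,0,0,0,0,0,0,0,0,0,0,0,-1.0,0,0,0,-3,0,0,0,-4,0],
  "jaw": 1
}}

```text
time: 38.95
tcp_pos: [0.36, -0.2813, 0.1508]
orientation: [-179.7, 0.1, 22.2]
wrist_force: [1.2, -0.9, -0.8]
finger_gap: 0.0853
```

{"op": "jog_arm", "data": {
  "plan": [0,0,-3,0,1.2,-3,0,0,1.6,-3.4,0,0,1.6,-3.4,0,0,1.6,-3.4,0,0,1.6,-3.4,0,0,1.6,-3.4,0,0,1.6,-3.4,0,0,0,0,0,0,0,0,0,0]
}}

```text
time: 39.78
tcp_pos: [0.3725, -0.0231, 0.1822]
orientation: [180.0, -0.1, 22.5]
wrist_force: [0.1, 0.5, 0.1]
finger_gap: 0.0855
```

```bash
python3 - <<'E'
from h import *
f=ctrl.grab_frame("top"); 
b=cv2.convertScaleAbs(cv2.resize(f["img"][130:320,60:460,::-1],None,fx=2,fy=2,interpolation=cv2.INTER_CUBIC),alpha=1.7)
c=cv2.convertScaleAbs(cv2.resize(f["img"][215:315,345:445,::-1],None,fx=2.1,fy=2.1,interpolation=cv2.INTER_CUBIC),alpha=1.7)
c=cv2.resize(f["img"][225:305,355:435,::-1],(400,400),interpolation=cv2.INTER_CUBIC);c=cv2.convertScaleAbs(c,alpha=1.7)
for z,r in ((.027,.0325),(.047,.027),(.067,.0215),(.086,.017)):
    q=[(proj(f,[.3613+r*np.cos(a),-.2822+r*np.sin(a),z])-[355,225]+.5)*5 for a in np.linspace(0,6.28,25)]
    cv2.polylines(c,[np.array(q).astype(np.int32)],True,(0,255,0),1)
s=ctrl.grab_frame("side"); d=np.zeros((200,800,3),np.uint8); 
c=cv2.resize(c,(260,260)); e=cv2.resize(s["img"][:,:,::-1],(346,260)); w=np.zeros((260,800,3),np.uint8); w[:,:260]=c; w[:,260:606]=e
cv2.imwrite("pics/t6.png",np.vstack([b[:330],w]))
E
```

```text
(no output)
```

View pics/t6.png

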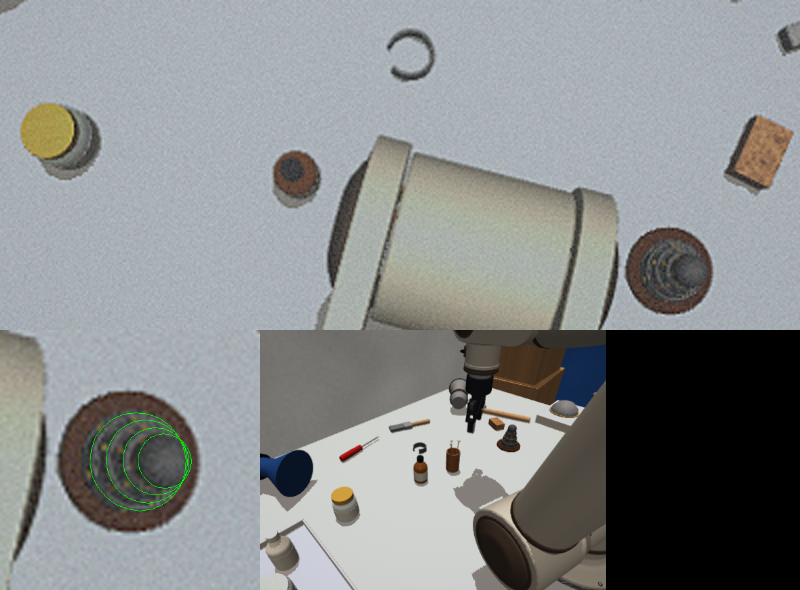

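The picture shows the full stack standing upright on the mount. The cap lies on the projected circles, and the jar, bottle, split band and swab cup are in place. The gripper is clear and reads zero force.

```bash
python3 -c "
from h import *
o=ctrl.get_obs();print(o['wrist_force'],abs(o['joint_velocities']).max(),o['time']);print(ctrl.job_done())"
```

```text
[ 0.07162646 -0.01937765 -0.32585627] 1.861025078673724 39.8833
the job is handed in; nothing more can be done
None
```

The arm guard is together on its mount, and I handed the job in at 39.9 s of the 128 s allowed. I put on the wide, middle and narrow bands in that order, then the cap. Each piece was squeezed in two directions to centre it, gripped, and lowered until it touched its seat before release.

- **Seating heights:** All four touched down within 1 mm of the predicted heights. In the order placed, TCP z was 0.0089, 0.0297, 0.0511 and 0.0716 m.
- **Final pictures:** The bands and cap matched the projected step circles from above, and the stack looked upright from the side.
- **Other items:** The split band, bottle and jar showed no visible shift. The swab cup was hidden from above at the end but stood as before in the side view. I judged these by eye and did not measure them again.
- **Gripper:** It was open and clear of everything, with about 0.3 N at the wrist, which is at noise level. The joints were still settling at up to 1.9 degrees/s.

None of the checks failed or disagreed.

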